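# Tighten the loose oil-bottle cap and stand the bottle in the drip tray

### The job

One of the three oil bottles in the rack has a loose cap: its oblong cap sits askew instead of in line with the bottle. Twist that cap clockwise until it is tight, then lift that bottle out and set it down upright on the floor of the grey drip tray, lowering it all the way before letting go. Leave the other two bottles in the rack.

Things in the scene. Friction and masses are not known exactly. Their poses are not given: they have to be found in the camera images.
- cap_grip (a point): Centre of the loose cap, a blue block 46 mm long (x), 18 wide (y), 32 tall (z up), on a neck 18 mm across with 16 mm free below the cap, over the middle of a white flat-sided bottle 76 long, 46 wide, 84 mm to its shoulder, 0.2 to 0.5 kg. The point is 118 mm above the bottle's underside and turns with the cap. Once tight, the bottle can be carried by the cap.
- cap (a joint): Angle of the loose cap on its bottle (rad): 0 is tight, at a firm stop, long sides of cap and bottle in line; positive is unscrewed, anticlockwise from above (0.9 to 1.35 at the start). Light drag of 0.06 N m; stays where left; does not rise or sink. The rack pocket keeps the bottle from turning.
- tray_in (a point): Centre of the inner floor (5 mm above the work surface) of the fixed open grey drip tray, 240 mm along its x axis, 170 mm along its y axis, 28 mm high outside, walls 5 mm.
- tight_a: A like bottle with its cap tight (in line with it). Origin at the centre of its underside, x along its long side. The three stand in any order in pockets 85 mm apart in a fixed low steel rack: floor 3 mm thick, walls 42 mm high, 3 mm play round each bottle; a bottle must rise 45 mm to leave its pocket, 140 mm to pass over the others.
- tight_b: The third such bottle, its cap tight too. Origin as for the other.
There are look-alikes about, which are no part of the job. Leave any purple or yellow look-alike of the part that bears cap_grip alone.

How it is judged:
By the outcome, as a careful person would: the job done as asked, in the order asked, and still so for the second after the job is handed in, with the robot touching nothing.
It also fails if it takes over 51 s, if anything falls off the work surface, if the arm or the gripper's body presses on something with over 40 N, if the wrist force passes 120 N, or if a joint passes its speed limit or range.

### The arm

A 6-joint arm with a two-finger parallel gripper is mounted at the origin on the work surface. World frame = base frame: x ahead of the robot, y to its left, z up, the work surface at z = 0. Lengths are in mm, angles in rad, forces in N, time in s.
With the tool pointing down it reaches from about 350 to 850 mm from the base axis. Payload 8.1 kg.
Tool frame: the origin (TCP) lies at the centre of the arm's flange, where the gripper is bolted on; the fingertips stand 186 mm ahead of it and the grasp point (between the pads) lies 167 mm ahead of it (bot.tcp_to_grasp is the distance from the TCP to the grasp point, in mm); z points along the fingers, y is the direction in which the jaws open and shut (so a half turn about z gives the same grasp; the last joint's range is limited). The gripper opens to 93 mm and grips with 3 to 60 N. Pads are 15 mm wide; open, the fingers measure 128 mm over their backs; the gripper's body (75 mm by 188 mm) begins 65 mm behind the grasp point.
Start: joints at [1.24, 0.13, 1.488, -0, 1.523, -0.085], TCP at [145.977, 581.977, 404.735] pointing down, gripper open.
Joint ranges: [-2.96, 2.96], [-0.89, 2.26], [0.02, 2.5], [-1.34, 4.48], [0, 2.73], [-2.66, 2.66]. Speed limits (rad/s): [2.39, 2.39, 2.79, 3.14, 3.14, 3.14].

### API

Orientations are given as a unit quaternion [x, y, z, w].
In Python, from rig import sensors, cams, bot gives the robot as it stands.
- The arm moves only by the tool servo_tool, never from a script. Its argument "series" is one flat list of numbers, 5 for each row, row after row: the opening, from 0 (shut) to 1 (fully open), then the shift along the world's x, y, z in mm, then the turn about the world's z in rad. In form: [grip, dx, dy, dz, turn, grip, dx, dy, dz, turn, ...]. A call has 1 to 20 rows; each row is the pose to reach, as a shift and turn from the pose commanded when the call began; what a row does not reach only later rows make up. A row lasts 1/10 s, in which the tool goes at most 50 mm and 8.59 degrees, less where a joint would pass 70% of its speed; a pose out of reach is approached as far as the arm can. A call with a gripper value outside its range is refused whole. The fingers move at their own pace and stop on an object; the grip force is fixed at half the most. Time passes only in rows, so rows that repeat a pose let the fingers close. It gives the time, the measured TCP pose, the force and the opening at its end, in the units of the state.
- sensors.read_state(): the state, without advancing time (a new reading comes with each control period).
- cams.capture(name): name is "scene" or "top" or "wrist"; returns the picture (400x640x3 uint8, red, green, blue); there is no depth.
- cams.camera_info(name): a dict with "camera_matrix" (3x3 intrinsics, pixels), "R" (3x3) and "t" (3): a world point X has camera coordinates R X + t; the wrist camera has in their place "tool_from_camera" (4x4, takes a point from camera to tool coordinates, whose origin is the TCP and whose axes are the flange's). Camera axes: x right, y down, z forward; pixel columns grow to the right and rows downward; lengths in mm; the calibration is good to about 2 mm. A picture is of the moment at which its call begins: read the wrist's pose just before it. camera_info takes no time and is no camera call.
- bot.finish_job(): hands the job in, once; it reports no verdict.
The state is a dict: "clock": time; "q": joint angles; "joint_velocities": joint speeds; "effort": joint torques, N m; "tool_pos": TCP position; "tool_rot": TCP orientation; "force": force on the tool from outside, world axes, zero at the start; "wrist_torque": the same for the moment, N m; "width": finger opening in mm.
Only numpy, scipy, OpenCV 4.12 (cv2) and the standard library are available. Lean on these libraries where they do the work, as an engineer would, in place of code of your own. Each camera call takes 0.05 s, during which the arm holds its last target.

## Working session

There is one attempt and no reset: what is moved stays moved. The work goes in short steps, Python scripts to look and compute and a tool call to move; the robot and the scene stay as the last step left them, time stands still between calls to the robot, and variables do not carry over. Pictures are saved under pics/ and viewed, and the job is handed in when it is done.

Besides the shell and the picture viewer there is one more tool, called after "Call:" by a JSON object that holds its "op" and its "data", one argument or row to a line. servo_tool: Moves the arm, as the interface text tells. Its arguments: {"type":"object","properties":{"series":{"type":"array","items":{"type":"number"}}},"required":["series"]}

```bash
mkdir -p pics; ls
python3 - <<'E'
from rig import sensors,cams,bot
import cv2
s=sensors.read_state();print(s)
for n in("scene","top","wrist"):
    im=cams.capture(n);cv2.imwrite(f"pics/{n}0.png",im[:,:,::-1]);print(n,cams.camera_info(n))
E
```

```text
pics
{'clock': 0.0, 'q': array([ 1.23958850e+00,  1.31150719e-01,  1.48927268e+00, -7.13816519e-06,
        1.52297828e+00, -8.53933436e-02]), 'joint_velocities': array([-0.00041119,  0.00186035,  0.0010384 , -0.00085447,  0.00059689,
       -0.00119356]), 'effort': array([ 5.94890298e-04, -5.59843898e+01, -4.91767716e+01,  7.68765109e-02,
        3.52156966e-02, -1.34963975e-04]), 'tool_pos': array([145.91020407, 581.75622631, 403.69699847]), 'tool_rot': array([ 1.22597809e-01,  9.92456024e-01, -8.85697828e-04, -1.83563213e-04]), 'force': array([ 0.51258811, -0.36203314, -0.14523944]), 'wrist_torque': array([-0.03824959, -0.01224054, -0.0376546 ]), 'width': 92.83106674887193}
scene {'camera_matrix': array([[481.72570405,   0.        , 318.29853293],
       [  0.        , 481.72570405, 196.17431418],
       [  0.        ,   0.        ,   1.        ]]), 'R': array([[ 0.67040805,  0.74198811, -0.00258614],
       [ 0.62019341, -0.5622695 , -0.54700379],
       [-0.40732441,  0.36511184, -0.83712614]]), 't': array([-412.4108622 , -291.8415327 , 1284.05921131])}
top {'camera_matrix': arr
[... 202 characters left out ...]
],
       [-0.99084359, -0.01622346, -0.13403646],
       [ 0.13421578, -0.01051583, -0.99089633]]), 't': array([  25.20184215,  614.10360787, 1035.20069797])}
wrist {'camera_matrix': array([[343.98995692,   0.        , 321.66245032],
       [  0.        , 343.98995692, 197.63797627],
       [  0.        ,   0.        ,   1.        ]]), 'tool_from_camera': array([[-8.06686056e-04, -9.70469599e-01, -2.41222109e-01,
         6.71271841e+01],
       [ 9.99999199e-01, -1.01820577e-03,  7.52220986e-04,
         5.49559127e-01],
       [-9.75621341e-04, -2.41221309e-01,  9.70469643e-01,
         1.87374320e+01],
       [ 0.00000000e+00,  0.00000000e+00,  0.00000000e+00,
         1.00000000e+00]])}
```

View pics/scene0.png

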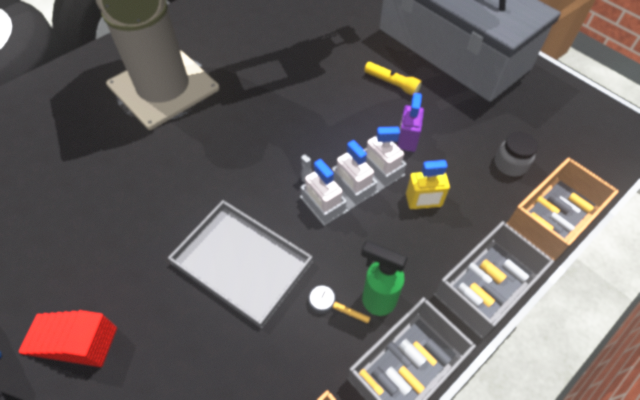

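View pics/top0.png

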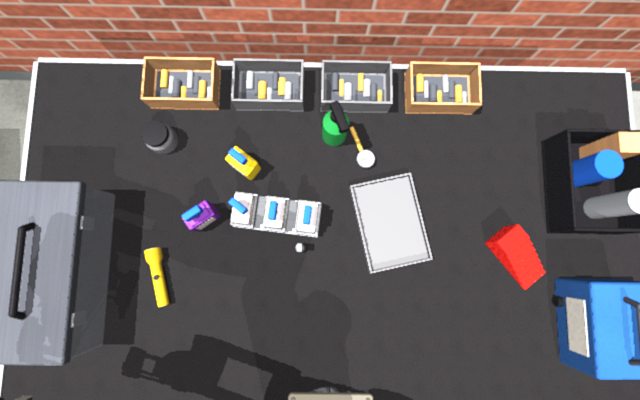

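View pics/wrist0.png

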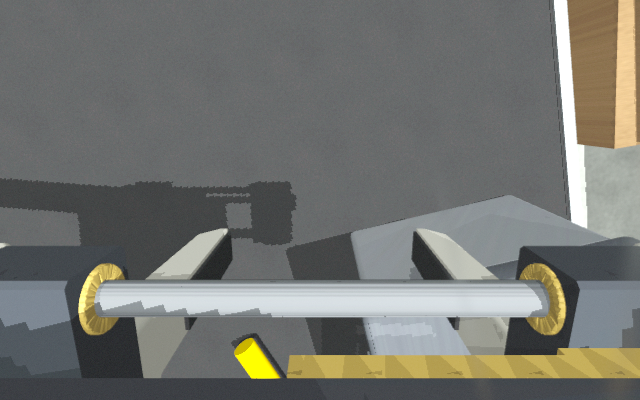

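The leftmost rack bottle in top (238,206) has its cap askew. The caps at (273,211) and (307,215) are in line. The purple (200,213) and yellow (240,160) bottles are look-alikes. I'll confirm on an enlarged crop and measure.

```bash
cat > h.py <<'E'
import numpy as np,cv2
from rig import sensors,cams,bot
def ray(n,px,z):
    c=cams.camera_info(n);K=c["camera_matrix"];R=np.array(c["R"]);t=np.array(c["t"])
    d=R.T@np.linalg.inv(K)@np.array([px[0],px[1],1.]);o=-R.T@t
    return o+d*(z-o[2])/d[2]
def proj(n,X):
    c=cams.camera_info(n);p=c["camera_matrix"]@(np.array(c["R"])@X+c["t"]);return p[:2]/p[2]
def blobs(im,box,lo,hi,amin=20):
    h=cv2.cvtColor(im,cv2.COLOR_RGB2HSV);m=cv2.inRange(h,np.array(lo),np.array(hi))
    k=np.zeros_like(m);x0,y0,x1,y1=box;k[y0:y1,x0:x1]=m[y0:y1,x0:x1]
    cs,_=cv2.findContours(k,cv2.RETR_EXTERNAL,cv2.CHAIN_APPROX_NONE)
    return [c for c in cs if cv2.contourArea(c)>amin],k
E
python3 - <<'E'
from h import *
T=cv2.imread("pics/top0.png");S=cv2.imread("pics/scene0.png")
a=cv2.resize(T[140:260,170:340],None,fx=4,fy=4,interpolation=2);cv2.imwrite("pics/ct.png",a)
a=cv2.resize(S[80:230,280:460],None,fx=4,fy=4,interpolation=2);cv2.imwrite("pics/cs.png",a)
for n,I,box in(("top",T,(170,140,340,260)),("scene",S,(280,80,460,230))):
    cs,_=blobs(I[:,:,::-1].copy(),box,(100,150,60),(118,255,255))
    for c in cs:
        M=cv2.moments(c);p=(M['m10']/M['m00'],M['m01']/M['m00']);r=cv2.minAreaRect(c)
        print(n,np.round(p,1),cv2.contourArea(c),r,np.round(ray(n,p,130),1))
E
```

```text
top [193.6 213.1] 59.0 ((191.4615020751953, 213.19229125976562), (9.707253456115723, 20.523908615112305), 56.3099365234375) [557.5 338.1 130. ]
top [238.8 205.3] 26.0 ((236.91925048828125, 205.60385131835938), (19.73380470275879, 7.542698860168457), 37.87498474121094) [578.2 229.9 130. ]
scene [434.6 166.3] 249.5 ((435.0693054199219, 166.6930694580078), (13.33349895477295, 22.686847686767578), 84.2894058227539) [703.5 238.  130. ]
scene [323.2 169.4] 222.0 ((323.4024963378906, 169.37806701660156), (23.582239151000977, 11.400684356689453), 51.34019088745117) [557.7  65.6 130. ]
scene [356.1 149.9] 200.5 ((356.0000305175781, 149.99998474121094), (22.62741470336914, 11.31370735168457), 45.0) [566.6 150.1 130. ]
scene [388.  132.5] 243.5 ((388.0, 132.5), (13.0, 22.0), 90.0) [578.4 233.4 130. ]
scene [415.8 102.8] 152.0 ((415.6756896972656, 103.94595336914062), (9.535140991210938, 23.015857696533203), 9.462322235107422) [560.5 342.1 130. ]
```

View pics/ct.png

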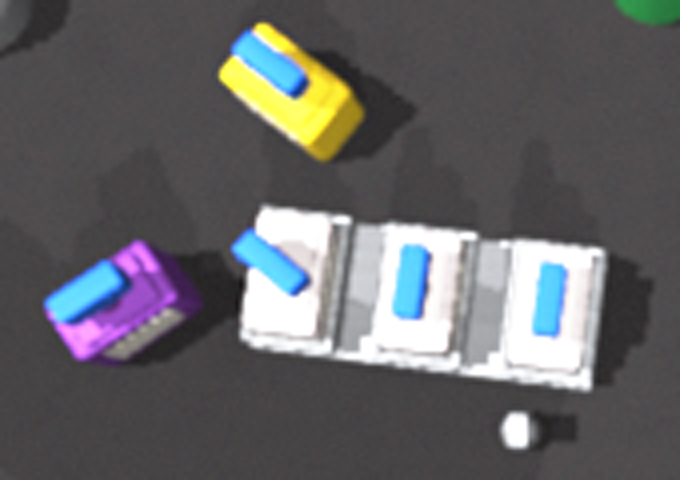

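View pics/cs.png

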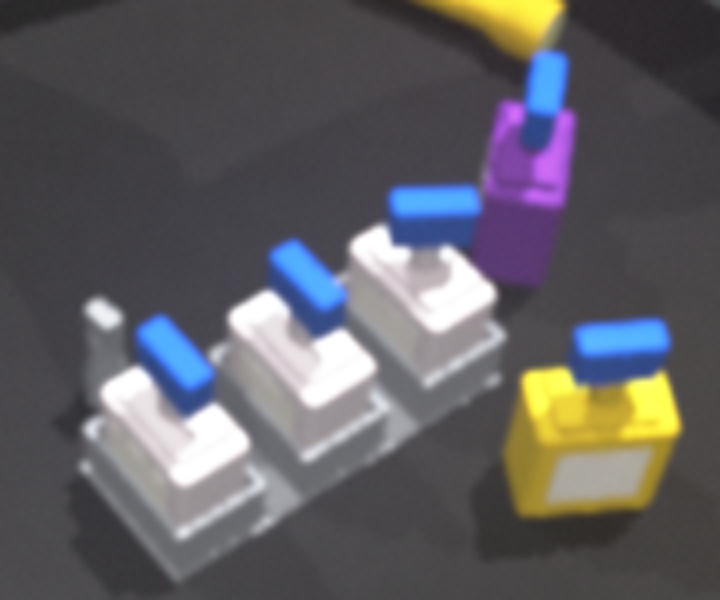

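The crops show only the rack's left bottle (cap at crop pixel 270,262; scene crop 433,215) has its cap askew. The other two are in line, and the purple and yellow ones are outside the rack. Next I'll get precise positions.

Run:
```python
from h import *
T=cv2.imread("pics/top0.png")
cs,_=blobs(T[:,:,::-1].copy(),(170,140,340,260),(98,90,120),(118,255,255),15)
for c in cs:
    r=cv2.minAreaRect(c);b=cv2.boxPoints(r)
    P=np.array([ray("top",p,137)[:2] for p in b])
    e=[P[1]-P[0],P[2]-P[1]];e.sort(key=np.linalg.norm);l=e[1]
    print(np.round(r[0],1),'ctr',P.mean(0).round(1),'size',[np.linalg.norm(x).round(1) for x in e],'ang',np.arctan(l[1]/l[0]).round(3))
# white bottle+rack
cs,k=blobs(T[:,:,::-1].copy(),(225,180,330,245),(0,0,140),(179,60,255),30)
for c in cs:
    r=cv2.minAreaRect(c);print('white',r,[ray("top",p,42)[:2].round(0).tolist() for p in cv2.boxPoints(r)])
# tray
cs,k=blobs(T[:,:,::-1].copy(),(335,160,450,285),(0,0,110),(179,60,255),500)
for c in cs:
    r=cv2.minAreaRect(c);P=np.array([ray("top",p,28)[:2] for p in cv2.boxPoints(r)]);e=[P[1]-P[0],P[2]-P[1]]
    print('tray',r,P.round(0).tolist(),'ctr',P.mean(0).round(1),[np.linalg.norm(x).round(1) for x in e],[np.arctan2(x[1],x[0]).round(3) for x in e])
S=cv2.imread("pics/scene0.png")
cs,_=blobs(S[:,:,::-1].copy(),(280,80,420,200),(98,150,160),(118,255,255),15)
for c in cs:
    r=cv2.minAreaRect(c);b=cv2.boxPoints(r);P=np.array([ray("scene",p,137)[:2] for p in b]);M=cv2.moments(c)
    print('scene',np.round(r[0],1),ray("scene",(M['m10']/M['m00'],M['m01']/M['m00']),137).round(1),P.round(0).tolist())
print(ray("top",(299,247),50), ray("scene",(305,158),50))
```

```text
[306.9 214.5] ctr [557.9  64.1] size [np.float64(16.2), np.float64(42.5)] ang -0.104
[191.2 213. ] ctr [557.  341.8] size [np.float64(25.2), np.float64(47.7)] ang -0.949
[272.5 210.1] ctr [567.3 147.2] size [np.float64(18.1), np.float64(44.4)] ang -0.11
[236.8 205.8] ctr [576.2 233.5] size [np.float64(20.8), np.float64(51.0)] ang 0.898
[237.  155.4] ctr [700.4 238.3] size [np.float64(17.7), np.float64(52.0)] ang 0.924
white ((275.2564697265625, 213.97486877441406), (88.72246551513672, 35.71307373046875), 7.399595260620117) [[533.0, 270.0], [627.0, 262.0], [600.0, 28.0], [507.0, 38.0]]
tray ((390.5765380859375, 222.21437072753906), (91.44337463378906, 65.42106628417969), 76.93067932128906) [[649.0, -45.0], [693.0, -218.0], [454.0, -269.0], [413.0, -100.0]] ctr [ 552.4 -158.1] [np.float64(179.2), np.float64(244.8)] [np.float64(-1.324), np.float64(-2.932)]
scene [323.3 168.1] [558.9  64.3 137. ] [[535.0, 57.0], [533.0, 79.0], [583.0, 72.0], [584.0, 50.0]]
scene [356.5 148.5] [567.8 148.6 137. ] [[545.0, 141.0], [542.0, 162.0], [591.0, 157.0], [594.0, 137.0]]
scene [388.  130.4] [578.1 233.  137. ] [[555.0, 222.0], [584.0, 260.0], [601.0, 243.0], [572.0, 206.0]]
scene [415. 101.] [560.7 339.3 137. ] [[537.0, 351.0], [549.0, 364.0], [581.0, 328.0], [570.0, 315.0]]
[480.8190602   84.72234085  50.        ] [463.33793259  96.84298829  50.        ]
```

Call:
{"op": "servo_tool", "data": {
  "series": [1,20,-16,0,0.06,1,50,-40,0,0.15,1,85,-69,0,0.25,1,120,-97,0,0.35,1,155,-126,0,0.45,1,190,-154,0,0.55,1,225,-182,0,0.65,1,260,-211,0,0.75,1,295,-239,0,0.85,1,330,-267,0,0.95,1,365,-296,0,1.02,1,395,-320,0,1.1,1,417,-338,0,1.13,1,428,-347,0,1.144,1,431,-349,0,1.144,1,431,-349,0,1.144,1,431,-349,0,1.144]
}}

```text
clock: 1.85
tool_pos: [576.4, 233.7, 404.6]
tool_rot: [-0.434, 0.901, 0.0, -0.0]
force: [-0.8, -0.4, -0.3]
width: 92.7
```

Run:
```python
from h import *
s=sensors.read_state();print(s['clock'],s['tool_pos'],s['tool_rot'],s['force'],s['wrist_torque'],s['q'])
im=cams.capture("wrist");cv2.imwrite("pics/w1.png",im[:,:,::-1])
```

```text
1.85 [576.38089565 233.67322236 404.57191565] [-4.34331848e-01  9.00752885e-01  1.96180849e-04 -2.17274024e-04] [-0.79026991 -0.36859404 -0.28285202] [ 0.04664255  0.04142066 -0.04857535] [ 3.02649774e-01  1.89644240e-01  1.42291952e+00  3.24930296e-04
  1.52951611e+00 -2.16675283e+00]
```

View pics/w1.png

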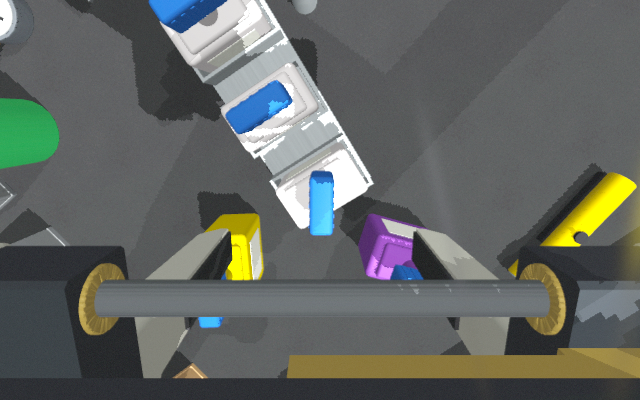

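The wrist view shows the loose cap at about (321,203), aligned with the image vertical, which means it lies along the jaw faces. I'll cast rays to refine that.

```bash
cat >> h.py <<'E'
from scipy.spatial.transform import Rotation as Ro
def wray(px,z,pos,rot):
    c=cams.camera_info("wrist");A=c["tool_from_camera"];R=Ro.from_quat(rot).as_matrix()
    d=R@A[:3,:3]@np.linalg.inv(c["camera_matrix"])@np.array([px[0],px[1],1.]);o=R@A[:3,3]+pos
    return o+d*(z-o[2])/d[2]
E
python3 - <<'E'
from h import *
s=sensors.read_state();I=cv2.imread("pics/w1.png")[:,:,::-1].copy()
cv2.imwrite("pics/w1c.png",cv2.resize(I[60:260,150:400,::-1],None,fx=3,fy=3))
for v in (90,200):
  cs,k=blobs(I,(225,75,345,245),(95,90,v),(120,255,255),100)
  for c in cs:
    r=cv2.minAreaRect(c);P=np.array([wray(p,137,s['tool_pos'],s['tool_rot'])[:2] for p in cv2.boxPoints(r)])
    e=[P[1]-P[0],P[2]-P[1]];e.sort(key=np.linalg.norm);l=e[1]
    print(v,np.round(r[0],1),r[1:],P.mean(0).round(1),[np.linalg.norm(x).round(1) for x in e],np.arctan2(l[1],l[0]).round(3))
Rm=Ro.from_quat(s['tool_rot']).as_matrix();print('jaw',np.arctan2(Rm[1,1],Rm[0,1]))
E
```

```text
90 [321. 203.] ((64.0, 26.0), 90.0) [576.3 234.6] [np.float64(19.0), np.float64(49.6)] 0.907
90 [258.5 107.5] ((30.231159210205078, 65.73197174072266), 56.3099365234375) [567.3 152.8] [np.float64(20.0), np.float64(46.1)] 3.024
200 [321.  205.5] ((24.0, 57.0), 0.0) [577.4 236. ] [np.float64(17.6), np.float64(44.4)] -2.252
200 [259.2 108. ] ((29.09876251220703, 61.14762878417969), 53.56914138793945) [567.1 153.4] [np.float64(19.3), np.float64(42.9)] 3.069
jaw 2.469847994736922
```

View pics/w1c.png

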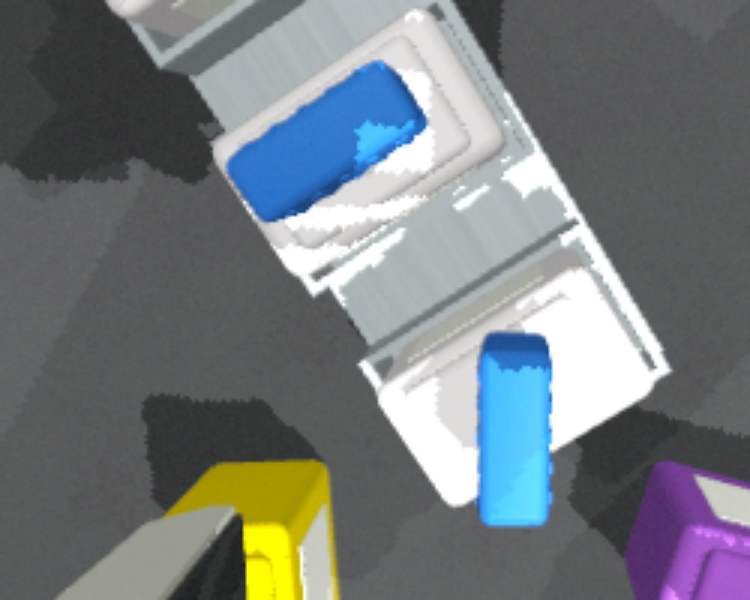

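Call:
{"op": "servo_tool", "data": {
  "series": [0.7,0,1,-15,0,0.7,0,1,-40,0,0.7,0,1,-65,0,0.7,0,1,-90,0,0.7,0,1,-108,0,0.7,0,1,-115,0,0.7,0,1,-117,0,0.7,0,1,-117,0,0,0,1,-117,0,0,0,1,-117,0,0,0,1,-117,0,0,0,1,-117,0,0,0,1,-117,0,0,0,1,-117,0,0,0,1,-117,0]
}}

```text
clock: 3.4
tool_pos: [577.0, 234.0, 287.7]
tool_rot: [-0.434, 0.901, -0.0, 0.0]
force: [-0.3, 0.3, -0.4]
width: 18.0
```

Run:
```python
from h import *
s=sensors.read_state();print(s['clock'],s['tool_pos'],s['force'],s['wrist_torque'],s['width'],s['q'][5])
```

```text
3.4 [577.01168207 233.95653195 287.74553025] [-0.26266812  0.26267049 -0.42375004] [0.03291048 0.05852793 0.02703193] 17.979870137207428 -2.166099497266899
```

Width is 18.0 mm and the side forces are low, so the grasp is good. Twisting clockwise by about 1.0 rad.

Call:
{"op": "servo_tool", "data": {
  "series": [0,0,0,0,-0.06,0,0,0,0,-0.14,0,0,0,0,-0.22,0,0,0,0,-0.3,0,0,0,0,-0.38,0,0,0,0,-0.46,0,0,0,0,-0.54,0,0,0,0,-0.62,0,0,0,0,-0.7,0,0,0,0,-0.78,0,0,0,0,-0.84,0,0,0,0,-0.88,0,0,0,0,-0.92,0,0,0,0,-0.95,0,0,0,0,-0.95,0,0,0,0,-0.95]
}}

```text
clock: 5.0
tool_pos: [576.8, 234.4, 287.9]
tool_rot: [0.025, 1.0, 0.0, -0.0]
force: [-3.1, 4.7, 2.9]
width: 17.6
```

Run:
```python
from h import *
s=sensors.read_state();print(s['clock'],s['tool_pos'],s['force'],s['wrist_torque'],s['width'],s['q'][5])
```

```text
5.0 [576.83643574 234.35800033 287.9188229 ] [-3.11289323  4.66995471  2.86405605] [0.96836003 0.58976226 0.03140174] 17.621197411593354 -1.2169070288921524
```

Call:
{"op": "servo_tool", "data": {
  "series": [0,0,0,0,-0.02,0,0,0,0,-0.04,0,0,0,0,-0.06,0,0,0,0,-0.06]
}}

```text
clock: 5.4
tool_pos: [576.8, 234.3, 287.9]
tool_rot: [0.056, 0.998, 0.0, -0.0]
force: [-2.7, 4.5, 2.8]
width: 18.0
```

Run:
```python
from h import *
s=sensors.read_state();print(s['clock'],s['tool_pos'],s['force'],s['wrist_torque'],s['width'],s['q'][5])
```

```text
5.4 [576.83670177 234.33277548 287.92815129] [-2.69378424  4.47051449  2.7934244 ] [0.97711267 0.5980936  0.05753477] 17.979329124276376 -1.1560056792255233
```

Call:
{"op": "servo_tool", "data": {
  "series": [0,0,0,0,-0.02,0,0,0,0,-0.04,0,0,0,0,-0.04]
}}

```text
clock: 5.7
tool_pos: [576.8, 234.3, 287.9]
tool_rot: [0.076, 0.997, 0.0, -0.0]
force: [-2.9, 3.5, 3.1]
width: 17.6
```

Run:
```python
from h import *
s=sensors.read_state();print(s['clock'],s['tool_pos'],s['force'],s['wrist_torque'],s['width'],s['q'][5])
```

```text
5.7 [576.84636298 234.34327804 287.94339875] [-2.90646205  3.47195842  3.08048947] [1.02910836 0.63313514 0.05741721] 17.587243400667866 -1.1160169250288179
```

Call:
{"op": "servo_tool", "data": {
  "series": [0,0,0,0,-0.02,0,0,0,0,-0.04,0,0,0,0,-0.04]
}}

```text
clock: 6.0
tool_pos: [576.9, 234.4, 288.0]
tool_rot: [0.096, 0.995, 0.001, 0.0]
force: [-2.7, 5.5, 2.8]
width: 17.9
```

Run:
```python
from h import *
s=sensors.read_state();print(s['clock'],s['tool_pos'],s['force'],s['wrist_torque'],s['width'],s['q'][5])
im=cams.capture("top");cv2.imwrite("pics/t2.png",cv2.resize(im[140:260,170:340,::-1],None,fx=4,fy=4,interpolation=2))
```

```text
6.0 [576.91434048 234.44656896 287.96469537] [-2.67155825  5.5167227   2.82132047] [1.21214048 0.52467607 0.03645252] 17.89983381951513 -1.0760807142565665
```

View pics/t2.png

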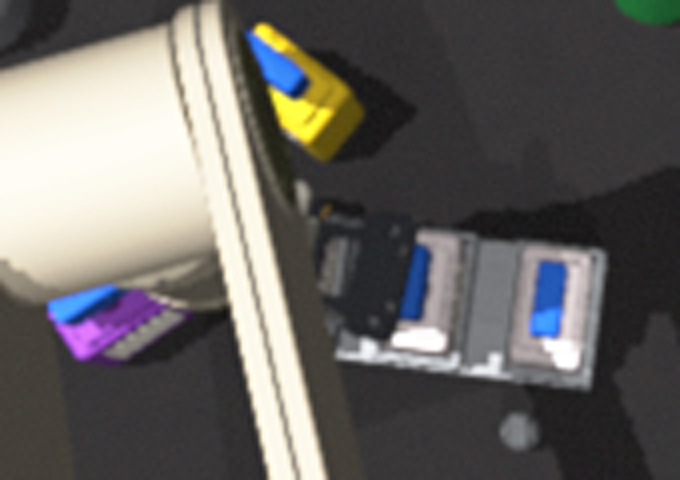

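Run:
```python
from h import *
s=sensors.read_state();print(s['clock'],s['force'],s['wrist_torque'])
im=cams.capture("wrist");cv2.imwrite("pics/w2.png",im[:,:,::-1])
im=cams.capture("scene");cv2.imwrite("pics/s2.png",cv2.resize(im[80:230,280:460,::-1],None,fx=4,fy=4,interpolation=2))
```

```text
6.05 [-2.11587658  4.77365397  3.7834558 ] [1.19113541 0.49063274 0.12405305]
```

View pics/w2.png

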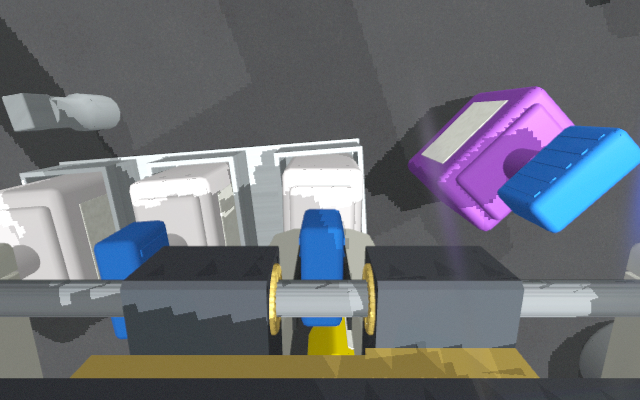

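View pics/s2.png

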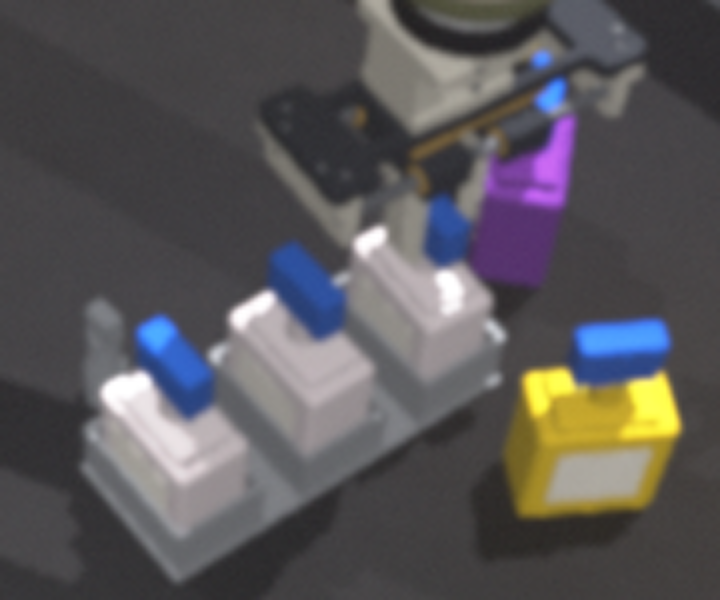

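The wrist view shows the bottle now square with the jaws and turned slightly inside its pocket (rack edge tilted about 5°). I'll turn further until torque confirms the stop.

Call:
{"op": "servo_tool", "data": {
  "series": [0,0,0,0,-0.02,0,0,0,0,-0.04,0,0,0,0,-0.05,0,0,0,0,-0.05]
}}

```text
clock: 6.55
tool_pos: [576.9, 234.5, 287.9]
tool_rot: [0.12, 0.993, 0.0, 0.0]
force: [-2.5, 5.6, 2.3]
width: 17.8
```

Run:
```python
from h import *
s=sensors.read_state();print(s['clock'],s['tool_pos'],s['force'],s['wrist_torque'],s['width'],s['q'][5])
```

```text
6.55 [576.86904008 234.5431618  287.94861838] [-2.53361638  5.56593502  2.25938688] [1.11002469 0.46963479 0.6925008 ] 17.778330662310083 -1.0270227255483642
```

Torque rose from about 0.06 to 0.69 N m, so the cap is at the stop. Lifting.

Call:
{"op": "servo_tool", "data": {
  "series": [0,0,0,3,0,0,0,0,8,0,0,0,0,15,0,0,0,0,25,0,0,0,0,37,0,0,0,0,50,0,0,0,0,65,0,0,0,0,85,0,0,0,0,105,0,0,0,0,125,0,0,0,0,145,0,0,0,0,158,0,0,0,0,165,0,0,0,0,165,0,0,0,0,165,0]
}}

```text
clock: 8.05
tool_pos: [576.9, 233.8, 451.9]
tool_rot: [0.121, 0.993, -0.0, -0.0]
force: [-0.8, 0.3, -3.3]
width: 17.8
```

Run:
```python
from h import *
s=sensors.read_state();print(s['clock'],s['tool_pos'],s['force'],s['wrist_torque'],s['width'],s['q'])
im=cams.capture("wrist");cv2.imwrite("pics/w3.png",im[:,:,::-1])
im=cams.capture("scene");cv2.imwrite("pics/s3.png",cv2.resize(im[30:230,250:460,::-1],None,fx=3,fy=3,interpolation=2))
```

```text
8.05 [576.91614249 233.84844197 451.88407165] [-0.81167728  0.27832898 -3.26730326] [-0.01782135  0.00278955  0.00646106] 17.80515573267783 [ 3.02805821e-01  1.77346384e-01  1.35119815e+00 -1.41027738e-04
  1.61420822e+00 -1.02604546e+00]
```

View pics/w3.png

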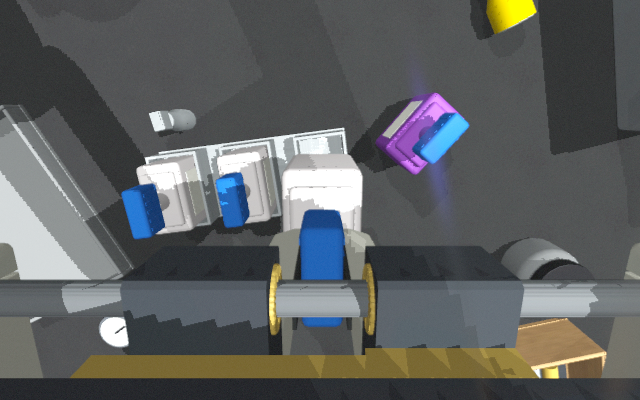

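View pics/s3.png

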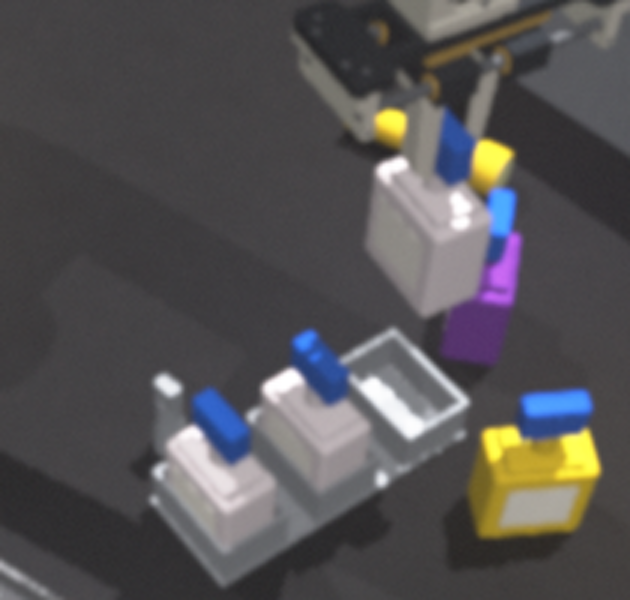

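The bottle hangs upright with the cap in line with its long side, weighing about 3 N. The other two bottles are still in the rack. Carrying it to over the tray.

Call:
{"op": "servo_tool", "data": {
  "series": [0,-1,-8,0,0,0,-2,-25,0,0,0,-4,-50,0,0,0,-6,-80,0,0,0,-8,-112,0,0,0,-9,-145,0,0,0,-11,-178,0,0,0,-13,-211,0,0,0,-15,-244,0,0,0,-18,-277,0,0,0,-20,-310,0,0,0,-22,-340,0,0,0,-23,-364,0,0,0,-24,-380,0,0,0,-25,-389,0,0,0,-25,-392,0,0,0,-25,-392,0,0,0,-25,-392,0,0]
}}

```text
clock: 9.95
tool_pos: [552.1, -157.2, 452.7]
tool_rot: [0.12, 0.993, 0.0, 0.0]
force: [0.3, 0.2, -2.8]
width: 17.6
```

Call:
{"op": "servo_tool", "data": {
  "series": [0,0,0,-12,0,0,0,0,-32,0,0,0,0,-55,0,0,0,0,-80,0,0,0,0,-105,0,0,0,0,-125,0,0,0,0,-140,0,0,0,0,-148,0,0,0,0,-150,0,0,0,0,-150,0]
}}

```text
clock: 10.95
tool_pos: [552.2, -158.0, 303.2]
tool_rot: [0.121, 0.993, -0.0, 0.0]
force: [0.2, -0.2, -1.7]
width: 17.9
```

Run:
```python
from h import *
s=sensors.read_state();print(s['clock'],s['tool_pos'],s['force'],s['wrist_torque'],s['width'])
im=cams.capture("scene");cv2.imwrite("pics/s4.png",cv2.resize(im[130:330,150:400,::-1],None,fx=3,fy=3,interpolation=2))
```

```text
10.95 [ 552.21157039 -157.97802543  303.18114218] [ 0.17069245 -0.22405247 -1.72100797] [ 0.00134384 -0.06201343  0.01136295] 17.920272923373826
```

View pics/s4.png

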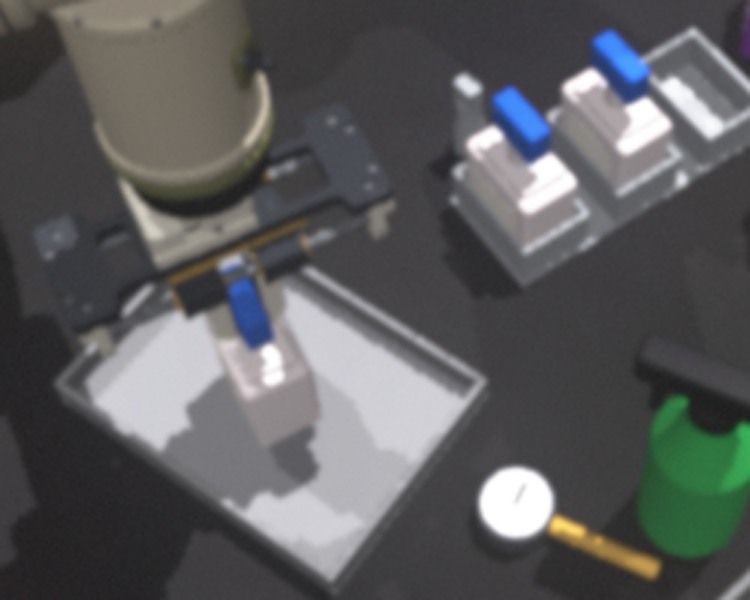

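The bottle is inside the tray walls and centred. Lowering about 13 mm, gently at the end.

Call:
{"op": "servo_tool", "data": {
  "series": [0,0,0,-4,0,0,0,0,-8,0,0,0,0,-10,0,0,0,0,-11.5,0,0,0,0,-12,0,0,0,0,-12,0]
}}

```text
clock: 11.6
tool_pos: [552.0, -158.0, 290.7]
tool_rot: [0.121, 0.993, 0.0, -0.0]
force: [-0.9, -0.2, -3.1]
width: 17.8
```

Call:
{"op": "servo_tool", "data": {
  "series": [0,0,0,-0.5,0,0,0,0,-1,0,0,0,0,-1,0]
}}

```text
clock: 11.9
tool_pos: [552.0, -158.0, 289.8]
tool_rot: [0.121, 0.993, -0.0, 0.0]
force: [-0.3, 1.0, -3.8]
width: 17.7
```

Not touching yet (force is still −3 N). Continuing in 0.5 mm steps.

Call:
{"op": "servo_tool", "data": {
  "series": [0,0,0,-0.5,0,0,0,0,-0.5,0]
}}

```text
clock: 12.1
tool_pos: [552.1, -158.0, 289.8]
tool_rot: [0.121, 0.993, -0.0, 0.0]
force: [-1.8, 0.3, 2.5]
width: 17.8
```

Call:
{"op": "servo_tool", "data": {
  "series": [0,0,0,-0.5,0,0,0,0,-0.5,0]
}}

```text
clock: 12.3
tool_pos: [552.2, -158.1, 289.8]
tool_rot: [0.121, 0.993, -0.0, 0.0]
force: [-3.2, 2.0, 6.7]
width: 17.9
```

Contact: the force went from −3 to +6.7 N and z stopped at 289.8. Releasing, opening to 0.7, then rising straight up.

Call:
{"op": "servo_tool", "data": {
  "series": [0.7,0,0,0,0,0.7,0,0,0,0,0.7,0,0,0,0,0.7,0,0,0,0,0.7,0,0,0,0,0.7,0,0,0,0,0.7,0,0,8,0,0.7,0,0,25,0,0.7,0,0,50,0,0.7,0,0,80,0,0.7,0,0,115,0,0.7,0,0,145,0,0.7,0,0,160,0,0.7,-60,60,160,0,0.7,-110,110,160,0,0.7,-120,140,160,0,0.7,-120,140,160,0,0.7,-120,140,160,0]
}}

```text
clock: 14.1
tool_pos: [430.1, -15.4, 448.6]
tool_rot: [0.119, 0.993, 0.001, -0.0]
force: [0.4, 1.2, 0.7]
width: 65.3
```

Run:
```python
from h import *
s=sensors.read_state();print(s['clock'],s['tool_pos'],s['force'],s['width'])
im=cams.capture("scene");cv2.imwrite("pics/s5.png",cv2.resize(im[100:330,150:440,::-1],None,fx=2.6,fy=2.6,interpolation=2))
im=cams.capture("top");cv2.imwrite("pics/t5.png",cv2.resize(im[150:290,170:450,::-1],None,fx=2.8,fy=2.8,interpolation=2))
```

```text
14.1 [430.10880874 -15.43676777 448.64281389] [0.44944883 1.15114242 0.66137804] 65.29030444955185
```

View pics/s5.png

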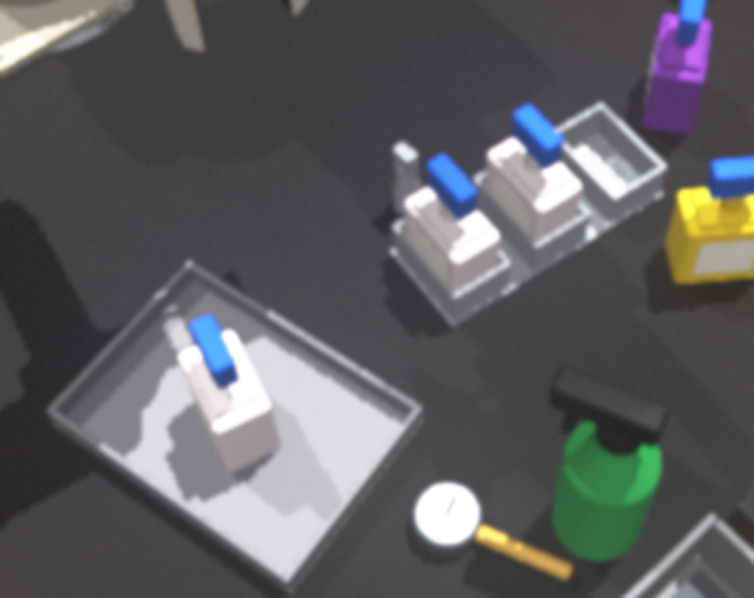

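View pics/t5.png

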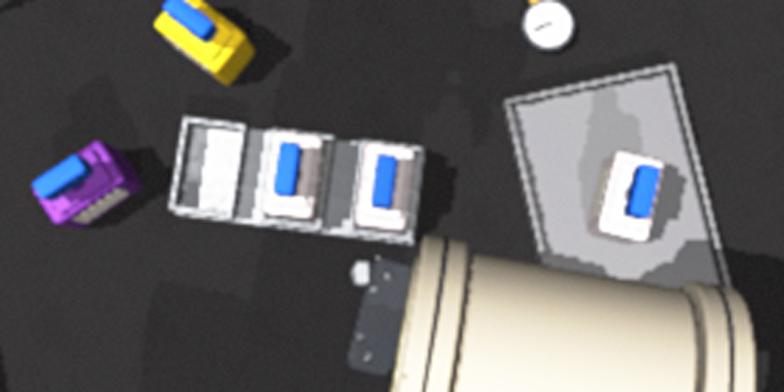

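The bottle stands upright in the tray (top crop 632,195) with its cap in line. The others are untouched. One numeric check on the cap's alignment.

Run:
```python
from h import *
im=cams.capture("top");print(sensors.read_state()['clock'])
for nm,lo,hi,z in(("cap",(98,90,100),(118,255,255),139),("bottle",(0,0,215),(179,25,255),89)):
    cs,_=blobs(im,(375,195,412,242),lo,hi,40)
    for c in cs:
        if nm=="bottle": c=cv2.convexHull(c)
        P=np.array([ray("top",p,z)[:2] for p in cv2.boxPoints(cv2.minAreaRect(c))])
        e=[P[1]-P[0],P[2]-P[1]];e.sort(key=np.linalg.norm);l=e[1]
        print(nm,P.mean(0).round(1),[np.linalg.norm(x).round(1) for x in e],np.arctan(l[1]/l[0]).round(3))
```

```text
14.25
cap [ 553.  -157.6] [np.float64(21.3), np.float64(45.3)] -0.22
bottle [ 553.2 -157.9] [np.float64(46.1), np.float64(75.5)] -0.251
```

Cap yaw is −0.22 and bottle yaw −0.25, equal within pixel error, and both are centred at (553,−158). Handing in.

```bash
python3 -c "
from rig import bot
print(bot.finish_job())"
```

```text
the job is handed in; nothing more can be done
None
```

I twisted the loose cap on the rack's left bottle (largest y) clockwise by about 1.14 rad. Wrist torque then jumped from about 0.06 to 0.69 N m, the stop. I lifted the bottle clear of the others and lowered it into the drip tray until the floor took its weight. I then let go, backed the arm away and handed in at about 14 s.

- **Placement:** the last pictures show the bottle upright near the middle of the tray, at about (553, −158). The other two bottles are still in the rack, and the purple and yellow look-alikes were not touched.
- **Cap alignment:** the cap reads at −0.22 rad and the bottle at −0.25 rad. They differ by 0.03 rad, which I put down to pixel error.
- **Off expectation:** I turned the cap about 0.13 rad further than the 1.01 rad estimated from the pictures. At least part of that was the bottle turning within its pocket's play before the stop held.

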